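# Zero the drilling jig and hold a padlock body in its corner

## Robot

A 7-joint arm with a two-finger parallel gripper is mounted at the origin on the work surface. World frame = base frame: x ahead of the robot, y to its left, z up, the work surface at z = 0. Lengths are in m, angles in rad, forces in N, time in s.
With the tool pointing down it reaches from about 0.4 to 0.85 m from the base axis. Payload 10.4 kg.
Tool frame: the origin (TCP) lies midway between the tips of the shut fingers; the grasp point (between the pads) lies 19 mm behind it; z points along the fingers, y is the line along which they close (so a half turn about z gives the same grasp; the last joint's range is limited). The gripper opens to 85 mm and grips with 20 to 120 N. Pads are 22 mm wide; open, the fingers measure 114 mm over their backs; the gripper's body (76 mm by 85 mm) begins 54 mm behind the grasp point. The pads swing forward as they close: fully open they stand 13 mm farther back than shut.
Start: joints at [1.103, 0.332, -0.065, 1.46, 0.022, 1.35, -0.088], TCP at [0.269, -0.564, 0.206] pointing down, gripper open.
Joint ranges: [-2.6, 2.6], [-0.5, 2.12], [-1.47, 1.34], [0.16, 2.42], [-1.27, 4.41], [0.06, 2.06], [-2.6, 2.6]. Speed limits (rad/s): [2.22, 2.22, 2.79, 2.79, 3.14, 3.14, 3.14].

## Interface

Orientations are given as a unit quaternion [w, x, y, z].
In Python, from rig import status, optics, env gives the robot as it stands. The module is installed in compiled form; this text tells all that it offers.
- The arm moves only by the shell command python3 -m inch 'ROWS' [FORCE]. ROWS is JSON, a list that holds one entry, the list of rows, each a list of 7 numbers: the opening, from -1 (shut) to 1 (fully open), then the shift along the tool's x, y, z in m, then the turn, a rotation vector about the tool's x, y, z in degrees. A call has 1 to 12 rows; each row shifts and turns the commanded pose from where the row before left it, along the tool's axes as they then stand; what a row does not reach is not made up. A row lasts 1/10 s, in which the tool goes at most 50 mm and 8.59 degrees, less where a joint would pass 70% of its speed; a pose out of reach is approached as far as the arm can. A call with a gripper value outside its range is refused whole. The fingers move at their own pace and stop on an object; FORCE is the grip in N (left out, the last holds). Time passes only in rows, so rows that do not move let the fingers close. It gives the time, the measured TCP pose, the force, the opening and the grip force at its end, in the units of the state.
- status.sense(): the state, without advancing time (a new reading comes with each control period).
- optics.get_image(name): name is "scene" or "top" or "wrist"; returns a dict with "img" (384x512x3 uint8, blue, green, red), "camera_matrix" (3x3 intrinsics, pixels), "world_to_cam" (4x4, takes a point from world to camera coordinates); the wrist camera has in their place "hand_eye" (4x4, takes a point from camera to tool coordinates, whose origin is the TCP and whose axes are the flange's). Camera axes: x right, y down, z forward; pixel columns grow to the right and rows downward; lengths in m; the calibration is good to about 2 mm. A picture is of the moment at which its call begins: read the wrist's pose just before it. There is no depth.
- env.finish_job(): hands the job in; it is judged then, once.
The state is a dict: "time": time; "qpos": joint angles; "dq": joint speeds; "tau": joint torques, N m; "eef_pos": TCP position; "orientation": TCP orientation; "wrist_force": force on the tool from outside, world axes, zero at the start; "torque": the same for the moment, N m; "width": finger opening in m; "grip_force": force on a finger pad.
Only numpy, scipy, OpenCV 4.12 (cv2) and the standard library are available. Lean on these libraries where they do the work, as an engineer would, in place of code of your own. Each camera call takes 0.05 s, during which the arm holds its last target. There are 200 camera calls.

## Task

First turn the drilling jig's knob anticlockwise (seen from above) all the way back to its zero stop. Then take the padlock body that has no shackle, stand it upright (holes up) on the jig's plate with its wide face flat along the long stop and its end against the short stop, and press it into that corner against both stops at once. Finish while still holding it pressed there with the gripper, without letting go, and leave the other things on the bench where they are.

Things in the scene. Friction and masses are not known exactly. Their poses are not given: they have to be found in the camera images.
- jig: Drilling jig fixed to the bench: dark steel plate, 190 (its x) x 240 (its y) x 12 mm. Origin: centre of its underside, z up. Plate and stops are rigid and oiled (friction about 0.15). Two bright steel stops, 18 mm high, form an inside corner on its far left side (+x, +y); a black knob is on its right (-y). A seated lock body has its origin at x = 37, y = 40, z = 12 mm in this frame
- corner (a point): The inside corner of the jig: where the planes of the two stop faces meet on the plate's upper face, at x = 55, y = 70, z = 12 mm in the jig's frame. The lock body goes on the -x, -y side of it. There is a 10 mm gap between the two stops there
- long_stop: The long stop, a steel bar 105 mm long (along the jig's y), 14 mm thick, 18 mm high, fixed to the plate. Origin: centre of its underside, at x = 62, y = 12.5, z = 12 mm in the jig's frame. Its working face looks to the jig's -x, at x = 55 mm
- short_stop: The short stop, a steel bar 60 mm long (along the jig's x), 14 mm thick, 18 mm high, fixed to the plate. Origin: centre of its underside, at x = 15, y = 77, z = 12 mm in the jig's frame. Its working face looks to the jig's -y, at y = 70 mm
- dial_grip (a point): Grip point of the jig's knob, on its upright axis, 49 mm above the bench, at x = -30, y = -75 mm in the jig's frame. The black grip is an upright bar 42 mm long, 14 mm thick, 32 mm tall (24 to 56 mm above the bench), on a disc 44 mm across and 8 mm high. One end of the bar carries a white line on top
- dial (a joint): Turn of the knob in rad, clockwise from above; 0 (hard zero stop) to 2, starts between 0.5 and 1.15. At 0 the bar lies along the jig's x axis, its white line towards the small pin on the jig's -x side; at q it is turned clockwise by q from there. It stays where it is left (friction 0.04 N m)
- lock_body: The padlock body to load: bare aluminium block without a shackle, 36 mm thick (its x), 60 wide (y), 50 tall (z), standing loose on the bench right of the jig, two dark 11 mm holes in its top; 0.2 to 0.38 kg. Origin: centre of its underside. Either way round is good. Gripped across its 36 mm with the fingertips over 18 mm above its underside, the fingers pass over the stops
- lock_top (a point): Centre of the lock body's top face (the one with the two holes), 50 mm above its origin
- padlock: Bystander: a finished aluminium padlock with a steel shackle on top, body 30 x 50 x 45 mm, 80 mm tall in all, standing on the bench at the other of the two places where the lock body may be (they swap). Origin: centre of its underside
- small_padlock: Bystander: a small brass padlock with a steel shackle, body 22 x 38 x 34 mm, 62 mm tall in all, standing on the bench near the robot. Origin: centre of its underside
- screwdriver: Bystander: a screwdriver 200 mm long with a black handle, lying on the bench on the right. Origin: below the middle of its length, on the bench
- chip_brush: Bystander: a brush 200 mm long with a wooden handle, lying on the bench left of the jig. Origin: below the middle of its length, on the bench
- oil_bottle: Bystander: a white bottle, 52 mm diameter, 130 mm tall, standing beyond the jig. Origin: centre of its underside
- lock_cylinder: Bystander: a brass lock cylinder, 30 mm diameter, 36 mm tall, standing beyond the jig. Origin: centre of its underside
- pin_cup: Bystander: a steel cup, 70 mm diameter, 45 mm tall, standing on the left beyond the brush. Origin: centre of its underside
Mind the look-alikes: they are no part of the job. What is shaped like the lock_body but orange or yellow is not meant.

How it is judged:
On the way, in this order (a step that is already met when the one before it is completed fails the run):
1. the knob is back at its zero stop (below 0.08 rad) (value of joint dial below 0.08 rad), for 0.2 s.
2. the lock body stands in the jig's corner, pressed against both stops (contact force between lock_body and long_stop above 1.5 N and contact force between lock_body and short_stop above 1.5 N and x of lock_body in the frame of jig between 0.034 and 0.04 m and y of lock_body in the frame of jig between 0.037 and 0.043 m and z of lock_body in the frame of jig between 0.009 and 0.0135 m and angle between the y axis of lock_body and the y axis of jig, either way round below 0.05 rad and angle between the z axis of lock_body and the z axis of jig, either way round below 0.05 rad and z of lock_top in the frame of jig above 0.05 m and contact force between lock_body and the fingers above 1 N), for 0.3 s.
At the end, for the whole second after the job is handed in: Knob within 0.08 rad of zero; lock body upright on the plate, holes up, within 3 mm of its seat and 0.05 rad of square, wide side along the long stop, pressing each stop with over 1.5 N, the fingers still on it (over 1 N) through the last second (all of step 2 and value of joint dial below 0.08 rad); the arm keeps its last pose, push and grip.
It fails at once if another thing on the bench is moved more than 30 mm (distance of any of padlock, small_padlock, screwdriver, chip_brush, oil_bottle, lock_cylinder, pin_cup from where it was at the start of the episode above 0.03 m).
It also fails if it takes over 69 s, if anything falls off the work surface, if the arm or the gripper's body presses on something with over 40 N, if the wrist force passes 120 N, or if a joint passes its speed limit or range.

## Working session

There is one attempt and no reset: what is moved stays moved. The work goes in short steps, Python scripts to look and compute and a shell command to move; the robot and the scene stay as the last step left them, time stands still between calls to the robot, and variables do not carry over. Pictures are saved under pics/ and viewed, at most 11 in all, crops included, and the job is handed in when it is done.

```bash
mkdir -p pics; python3 - <<'E'
from rig import status, optics
import cv2,numpy as np,pickle
print(status.sense())
d={}
for n in("scene","top","wrist"):
    d[n]=optics.get_image(n); 
    cv2.imwrite(f'pics/{n}0.png',d[n]['img'])
    print(n,{k:np.round(v,4).tolist() for k,v in d[n].items() if k!='img'})
pickle.dump(d,open('d0.pkl','wb'))
E
```

```text
{'time': 0.0, 'qpos': array([ 1.1034212 ,  0.33286985, -0.06471425,  1.46095479,  0.0216045 ,
        1.34989577, -0.08851795]), 'dq': array([ 0.00141119, -0.00062298,  0.00024056,  0.00152317, -0.0002584 ,
        0.00030365, -0.00119299]), 'tau': array([ 1.05203766e-03, -6.25445652e+01,  4.98421106e-02, -3.91606915e+01,
        1.61471096e-02,  9.85960913e-03,  1.10501927e-05]), 'eef_pos': array([ 0.26872932, -0.56381547,  0.20481083]), 'orientation': array([-6.90220918e-04,  9.75371420e-01,  2.20567631e-01, -1.90288593e-04]), 'wrist_force': array([ 0.46413728, -1.05925074,  0.24198939]), 'torque': array([0.0297922 , 0.03248369, 0.02242242]), 'grip_force': 0.0, 'width': 0.08565463766337127}
scene {'camera_matrix': [[494.0975, 0.0, 254.1436], [0.0, 494.0975, 183.8265], [0.0, 0.0, 1.0]], 'world_to_cam': [[0.4295, 0.9029, 0.0163, -0.235], [0.6846, -0.3138, -0.658, -0.3701], [-0.589, 0.2937, -0.7529, 1.7108], [0.0, 0.0, 0.0, 1.0]]}
top {'camera_matrix': [[460.0722, 0.0, 252.7489], [0.0, 460.0722, 194.2742], [0.0, 0.0, 1.0]], 'world_to_cam': [[-0.0076, -0.9999, -0.0067, -0.0159], [-0.9988, 0.0079, -0.0482, 0.574], [0.0483, 0.0063, -0.9988, 1.2796], [0.0, 0.0, 0.0, 1.0]]}
wrist {'camera_matrix': [[268.9659, 0.0, 259.0023], [0.0, 268.9659, 190.2631], [0.0, 0.0, 1.0]], 'hand_eye': [[-0.0012, -0.9591, -0.2831, 0.0714], [1.0, -0.0012, -0.0003, -0.0009], [-0.0001, -0.2831, 0.9591, -0.1683], [0.0, 0.0, 0.0, 1.0]]}
```

View pics/top0.png

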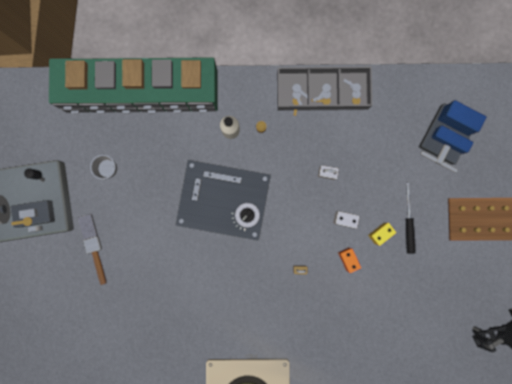

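View pics/scene0.png

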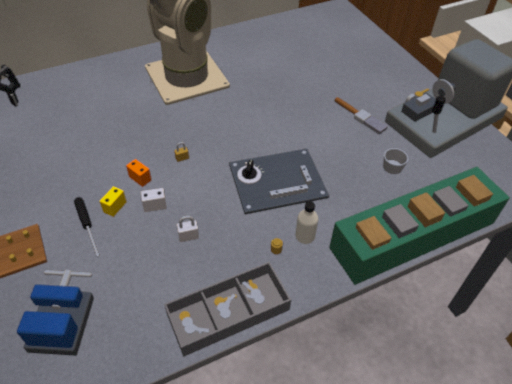

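Candidates in the top view are: silver block with two holes at (347,220), silver padlock with shackle at (329,172), orange block (350,260), yellow block (383,234) and small brass padlock (300,269). By the description I choose (347,220), and I'll check it in a close crop.

```bash
cat > h.py <<'E'
import numpy as np,cv2
def ray(c,uv):
    K=c['camera_matrix'];W=c['world_to_cam'];R=W[:3,:3];t=W[:3,3]
    p=np.atleast_2d(uv).astype(float); d=np.c_[p,np.ones(len(p))]@np.linalg.inv(K).T@R
    return -R.T@t,d/np.linalg.norm(d,axis=1)[:,None]
def onz(c,uv,z):
    o,d=ray(c,uv); return o+d*((z-o[2])/d[:,2])[:,None]
def tri(c1,u1,c2,u2):
    A=np.zeros((3,3));b=np.zeros(3)
    for c,u in((c1,u1),(c2,u2)):
        o,d=ray(c,u);P=np.eye(3)-np.outer(d[0],d[0]);A+=P;b+=P@o
    return np.linalg.solve(A,b)
E
python3 - <<'E'
import pickle,cv2,numpy as np
d=pickle.load(open('d0.pkl','rb'))
t=d['top']['img'];s=d['scene']['img']
a=cv2.resize(t[150:290,170:400],None,fx=3.4,fy=3.4,interpolation=cv2.INTER_CUBIC)[:300+170]
cv2.imwrite('pics/c1.png',a[:, :])
b=cv2.resize(s[130:250,95:335],None,fx=3.3,fy=3.3,interpolation=cv2.INTER_CUBIC)
cv2.imwrite('pics/c2.png',b)
print(a.shape,b.shape)
E
```

```text
(470, 782, 3) (396, 792, 3)
```

View pics/c1.png

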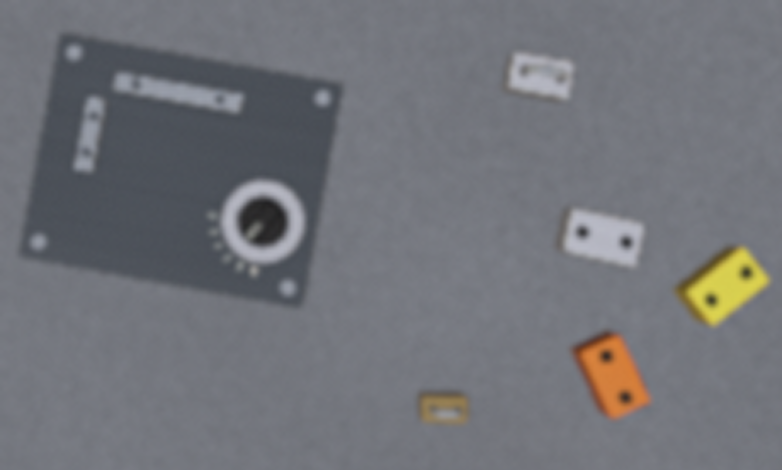

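View pics/c2.png

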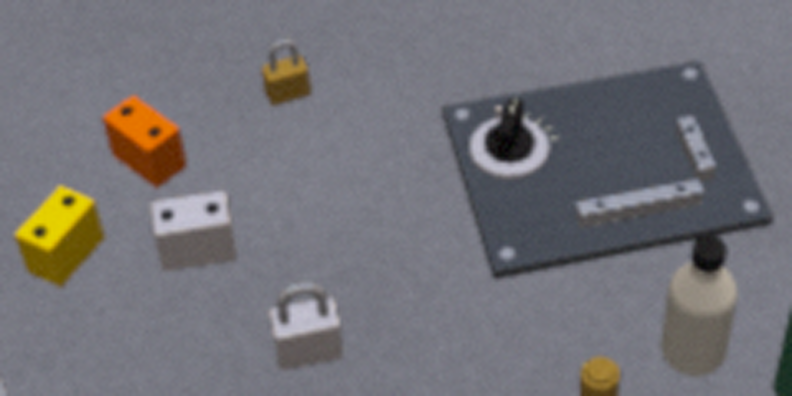

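The crops confirm it. The bare aluminium block with two holes is at crop1 (603,237), and its neighbour at (540,77) has a shackle. The knob's white line points down-left at crop1 (255,232). Next I measure.

```bash
python3 - <<'E'
import pickle,cv2,numpy as np
from h import *
d=pickle.load(open('d0.pkl','rb'))
T=d['top'];S=d['scene']
def holes(c,box):   # dark holes in bright lock top, sorted by col
    x0,y0,x1,y1=box; g=cv2.cvtColor(c['img'],6)[y0:y1,x0:x1]
    m=cv2.morphologyEx((g>165).astype(np.uint8),cv2.MORPH_CLOSE,np.ones((7,7)))
    n,l,st,_=cv2.connectedComponentsWithStats(m); k=1+st[1:,4].argmax()
    top=l==k; r=cv2.minAreaRect(cv2.findContours(top.astype(np.uint8),0,2)[0][0])
    w=np.clip(150.-g,0,None)*cv2.erode(top.astype(np.uint8),np.ones((3,3)))
    n2,l2,s2,_=cv2.connectedComponentsWithStats((w>0).astype(np.uint8))
    out=[]
    for i in np.argsort(-s2[1:,4])[:2]+1:
        yy,xx=np.nonzero(l2==i);ww=w[l2==i];out.append([(xx*ww).sum()/ww.sum()+x0,(yy*ww).sum()/ww.sum()+y0])
    return np.array(sorted(out)),np.array(r[0])+[x0,y0],r
ht,ct,rt=holes(T,(325,203,372,237)); hs,cs,rs=holes(S,(132,180,175,215))
print(ht,hs,rt,rs)
print('tri holes',tri(T,ht[0],S,hs[1]),tri(T,ht[1],S,hs[0]),tri(T,ht[0],S,hs[0]),tri(T,ht[1],S,hs[1]))
p=onz(T,np.vstack([ht,ct]),.05);print(p)
# plate
img=T['img'];g=cv2.cvtColor(img,6)
roi=np.zeros_like(g);roi[150:250,165:285]=1
m=((cv2.GaussianBlur(g,(3,3),0)<90)&(roi>0)).astype(np.uint8)
m=cv2.morphologyEx(m,cv2.MORPH_CLOSE,np.ones((5,5)))
c=max(cv2.findContours(m,0,2)[0],key=cv2.contourArea);h=cv2.convexHull(c)
P=onz(T,h[:,0],.012)[:,:2]
r=cv2.minAreaRect((P*1000).astype(np.float32));print('plate',r)
print(g[190,160:180],g[190,215])
E
```

```text
[[340.83076923 217.80576923]
 [353.7594697  220.77840909]] [[145.10283688 194.75531915]
 [158.80960854 192.63879004]] ((22.182353973388672, 16.429410934448242), (20.499929428100586, 11.605780601501465), 12.528807640075684) ((20.297300338745117, 13.783782958984375), (9.535140991210938, 22.358261108398438), 80.53767395019531)
tri holes [ 0.50617726 -0.25902328  0.05258247] [ 0.49790161 -0.29384784  0.05233586] [ 0.50051888 -0.27707006  0.04576122] [ 0.50465848 -0.27557263  0.06197915]
[[ 0.50603718 -0.25984174  0.05      ]
 [ 0.49769444 -0.29484015  0.05      ]
 [ 0.50149392 -0.2770323   0.05      ]]
plate ((559.868408203125, 64.50144958496094), (234.95974731445312, 184.44732666015625), 79.1895980834961)
[118 118 117 117 118 119 118 117 117 117 116 117 116 116 117 118 118 119
 119 119] 82
```

```bash
python3 -m inch '[[[1,0.036,-0.031,0,0,0,0],[1,0.036,-0.031,0,0,0,0],[1,0.036,-0.031,0,0,0,0],[1,0.036,-0.031,0,0,0,0],[1,0.036,-0.031,0,0,0,0],[1,0.036,-0.031,0,0,0,0],[1,0.036,-0.031,0,0,0,0],[1,0.036,-0.031,0,0,0,0],[1,0.036,-0.031,0,0,0,0],[1,0.036,-0.031,0,0,0,0],[1,0.036,-0.031,0,0,0,0],[1,0.036,-0.031,0,0,0,0]]]'
python3 -m inch '[[[1,0.030,-0.026,0,0,0,0],[1,0,0,0,0,0,8],[1,0,0,0,0,0,8],[1,0,0,0,0,0,8],[1,0,0,0,0,0,8],[1,0,0,0,0,0,8],[1,0,0,0,0,0,8],[1,0,0,0,0,0,8],[1,0,0,0,0,0,8],[1,0,0,0,0,0,6],[1,0,0,0,0,0,0],[1,0,0,0,0,0,0]]]'
cat >> h.py <<'E'
from scipy.spatial.transform import Rotation as Ro
def wrist(name=None):
    from rig import status,optics
    s=status.sense(); c=optics.get_image('wrist')
    T=np.eye(4);q=s['orientation'];T[:3,:3]=Ro.from_quat([q[1],q[2],q[3],q[0]]).as_matrix();T[:3,3]=s['eef_pos']
    c['world_to_cam']=np.linalg.inv(T@c['hand_eye']);c['T']=T
    if name: cv2.imwrite(f'pics/{name}.png',c['img'])
    return c
E
python3 - <<'E'
from h import *;import pickle
c=wrist('w1');print(c['T']);pickle.dump(c,open('w1.pkl','wb'))
E
```

```text
time: 1.35
eef_pos: [0.4992, -0.0407, 0.2057]
orientation: [0.0, 0.975, 0.22, 0.0]
wrist_force: [1.4, -0.8, 0.5]
width: 0.0853
grip_force: 0.0
time: 2.55
eef_pos: [0.5146, -0.0061, 0.2055]
orientation: [0.0, 0.926, -0.377, -0.0]
wrist_force: [0.3, 0.2, 0.2]
width: 0.0855
grip_force: 0.0
[[ 7.15406363e-01 -6.98708604e-01 -1.54390308e-04  5.14649040e-01]
 [-6.98708620e-01 -7.15406352e-01 -1.25631114e-04 -6.12131561e-03]
 [-2.26722668e-05  1.97751138e-04 -9.99999980e-01  2.05505052e-01]
 [ 0.00000000e+00  0.00000000e+00  0.00000000e+00  1.00000000e+00]]
```

View pics/w1.png

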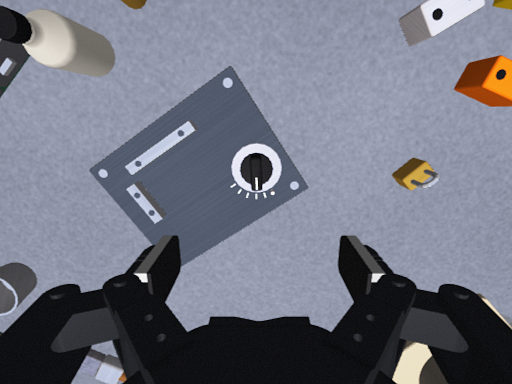

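The wrist view shows the knob at (257,168) with its bar upright in the picture (along tool x) and the white line at the lower end (257,184). The stops are at (160,147) and (145,203). I'll take a second view from 40 mm along +x to measure heights and the jig pose.

```bash
python3 -m inch '[[[1,-0.04,0,0,0,0,0],[1,0,0,0.03,0,0,0],[1,0,0,0,0,0,0]]]'
cat > m1.py <<'E'
from h import *;import pickle
c1=pickle.load(open('w1.pkl','rb'));c2=wrist();pickle.dump(c2,open('w2.pkl','wb'))
def feats(c,prior,tag):
    g=cv2.cvtColor(c['img'],6); out={}
    def proj(P):
        W=c['world_to_cam'];q=c['camera_matrix']@(W[:3,:3]@np.array(P)+W[:3,3]);return q[:2]/q[2]
    b=(g>170).astype(np.uint8)
    n,l,s,ce=cv2.connectedComponentsWithStats(b)
    def near(u,amin,amax):
        k=[i for i in range(1,n) if amin<s[i,4]<amax]; k=min(k,key=lambda i:np.hypot(*(ce[i]-u)));return k
    R=Ro.from_euler('z',-10.8,degrees=True).as_matrix();o=np.array([.560,.0645,0])
    J=lambda x,y,z:o+R@np.array([x,y,z])/1
    # disc (white ring, outer contour)
    k=near(proj(J(-.03,-.075,.02)),300,6000)
    cn=max(cv2.findContours((l==k).astype(np.uint8),0,1)[0],key=cv2.contourArea);e=cv2.fitEllipse(cv2.convexHull(cn));out['disc']=np.array(e[0])
    for nm,P in(('long',J(.062,.0125,.03)),('short',J(.015,.077,.03))):
        m=(g>125).astype(np.uint8);x,y=proj(P).astype(int);roi=np.zeros_like(m);cv2.circle(roi,(int(x),int(y)),48 if nm=='long' else 32,1,-1)
        n2,l2,s2,c2_=cv2.connectedComponentsWithStats(cv2.morphologyEx(m*roi,cv2.MORPH_CLOSE,np.ones((5,5))))
        kk=min(range(1,n2),key=lambda i:np.hypot(*(c2_[i]-[x,y]))+(1e3 if s2[i,4]<150 else 0))
        r=cv2.minAreaRect(cv2.findContours((l2==kk).astype(np.uint8),0,1)[0][0]);out[nm]=np.array(r[0]);out[nm+'_box']=cv2.boxPoints(r);print(tag,nm,r)
    # bar: dark inside disc
    print(tag,{k:v.round(1).tolist() for k,v in out.items() if 'box' not in k});return out
f1=feats(c1,0,'1');f2=feats(c2,0,'2')
for k in('disc','long','short'):print(k,tri(c1,f1[k],c2,f2[k]).round(4), (ray(c1,f1[k])[1]).round(2))
for c,f in((c1,f1),(c2,f2)):
    D=onz(c,f['disc'],.02)[0];L=onz(c,f['long'],.03)[0];S=onz(c,f['short'],.03)[0];print('z-known',D.round(4),L.round(4),S.round(4))
    a=np.array([[-.03,-.075],[.062,.0125],[.015,.077]]);b=np.array([D,L,S])[:,:2]
    am,bm=a.mean(0),b.mean(0);H=(a-am).T@(b-bm);th=np.arctan2(H[0,1]-H[1,0],H[0,0]+H[1,1])
    R=np.array([[np.cos(th),-np.sin(th)],[np.sin(th),np.cos(th)]]);o=bm-R@am
    print('jig',o.round(4),np.degrees(th).round(2),'res',((a@R.T+o-b)*1e3).round(1).tolist())
E
python3 m1.py
```

```text
time: 2.9
eef_pos: [0.4842, 0.022, 0.1731]
orientation: [0.001, 0.926, -0.377, -0.002]
wrist_force: [0.1, -0.3, -1.0]
width: 0.085
grip_force: 0.0
1 long ((159.62161254882812, 147.77027893066406), (11.97350788116455, 78.69965362548828), 54.46232223510742)
1 short ((143.92166137695312, 203.4762725830078), (45.68010711669922, 9.989684104919434), 50.52754211425781)
1 {'disc': [256.0, 167.5], 'long': [159.6, 147.8], 'short': [143.9, 203.5]}
2 long ((143.94000244140625, 113.91999816894531), (14.19999885559082, 90.39999389648438), 53.13010025024414)
2 short ((127.10655975341797, 179.32785034179688), (53.13530731201172, 11.26724624633789), 50.194427490234375)
2 {'disc': [254.2, 138.3], 'long': [143.9, 113.9], 'short': [127.1, 179.3]}
disc [ 0.5157 -0.002   0.0174] [[-0.14  0.15 -0.98]]
long [0.6216 0.066  0.0294] [[ 0.15  0.33 -0.93]]
short [0.5882 0.139  0.03  ] [[ 0.06  0.49 -0.87]]
z-known [ 0.5161 -0.0024  0.02  ] [0.6215 0.0659 0.03  ] [0.5883 0.1391 0.03  ]
jig [0.559  0.0657] -10.71 res [[-0.5, -0.0], [0.7, 0.6], [-0.2, -0.5]]
z-known [ 0.5159 -0.0022  0.02  ] [0.6213 0.0657 0.03  ] [0.5882 0.1389 0.03  ]
jig [0.5589 0.0657] -10.83 res [[-0.6, -0.1], [0.8, 0.6], [-0.2, -0.5]]
```

```bash
python3 -m inch '[[[1,0.04,-0.004,0,0,0,0],[1,0,0,0.03,0,0,0],[1,0,0,0.03,0,0,0],[1,0,0,0.03,0,0,0],[1,0,0,0.02,0,0,0],[1,0,0,0,0,0,0],[1,0,0,0,0,0,0]]]'
```

```text
time: 3.65
eef_pos: [0.5185, -0.0037, 0.0668]
orientation: [-0.0, 0.925, -0.379, 0.0]
wrist_force: [-0.4, 0.3, 0.5]
width: 0.0853
grip_force: 0.0
```

```bash
python3 -m inch '[[[1,-0.0025,0.001,0.02,0,0,0],[1,0,0,0.015,0,0,0],[1,0,0,0,0,0,0],[-1,0,0,0,0,0,0],[-1,0,0,0,0,0,0],[-1,0,0,0,0,0,0],[-1,0,0,0,0,0,0],[-1,0,0,0,0,0,0],[-1,0,0,0,0,0,0]]]' 40
```

```text
time: 4.55
eef_pos: [0.5151, -0.0023, 0.0307]
orientation: [0.0, 0.925, -0.379, 0.0]
wrist_force: [0.4, -0.2, 0.1]
width: 0.0001
grip_force: 0.0
```

```bash
python3 - <<'E'
from h import *
from rig import status
c=wrist('w3');print(status.sense()['width'],status.sense()['grip_force'])
E
```

```text
-6.8725156692691784e-06 0.0
```

View pics/w3.png

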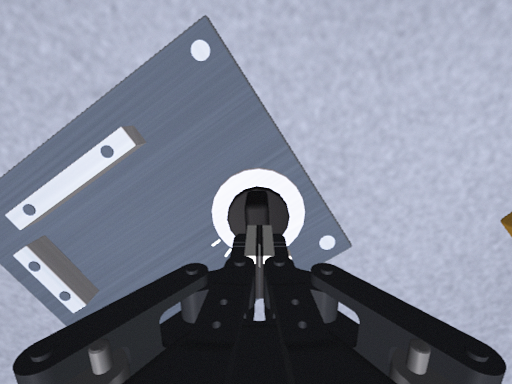

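```bash
python3 - <<'E'
import cv2
a=cv2.imread('pics/w3.png')[160:330,190:330]
a=cv2.convertScaleAbs(a,alpha=2)
cv2.imwrite('pics/w3c.png',cv2.resize(a,None,fx=3.5,fy=3.5,interpolation=2))
E
```

```text
(no output)
```

View pics/w3c.png

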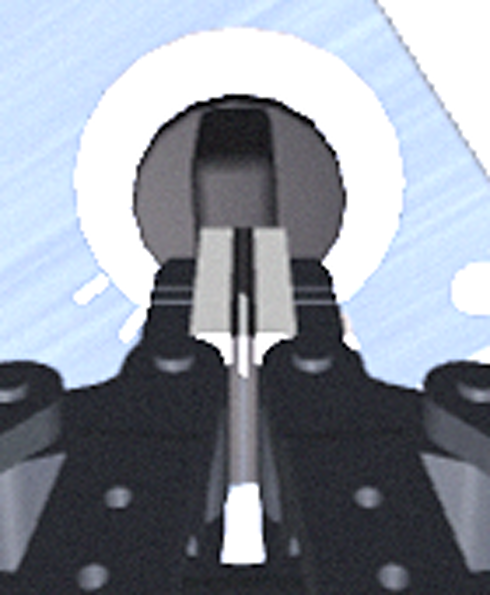

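The fingers are shut above the bar. The bar top and white line show between and beyond the pads, and the width is 0. In the calibrated images the real tips end about 30 mm behind the stated TCP. I'll test this by lowering the shut fingers gently onto the bar top.

```bash
for i in 1 2; do :; done
python3 -m inch '[[[-1,0,0,0.002,0,0,0],[-1,0,0,0,0,0,0]]]' | egrep 'pos|wrist'
python3 -m inch '[[[-1,0,0,0.002,0,0,0],[-1,0,0,0,0,0,0]]]'| egrep 'pos|wrist'
python3 -m inch '[[[-1,0,0,0.002,0,0,0],[-1,0,0,0,0,0,0]]]'| egrep 'pos|wrist'
```

```text
eef_pos: [0.5155, -0.0023, 0.0302]
wrist_force: [-8.3, 0.0, 20.4]
eef_pos: [0.5159, -0.0022, 0.03]
wrist_force: [-16.6, -1.3, 41.9]
eef_pos: [0.5163, -0.0022, 0.0298]
wrist_force: [-26.2, -1.4, 63.4]
```

The test confirms it: the tips touch the bar top (56 mm) at reported z≈0.030, so the real tips sit about 26 mm behind the reported TCP. I'll account for that, re-open, and grip 26 mm lower.

```bash
python3 -m inch '[[[-1,0,0,-0.02,0,0,0],[1,0,0,-0.01,0,0,0],[1,0,0,0,0,0,0],[1,0,0,0,0,0,0],[1,0,0,0,0,0,0],[1,0,0,0,0,0,0],[1,0,0,0.02,0,0,0],[1,0,0,0.02,0,0,0],[1,0,0,0.008,0,0,0],[1,0,0,0,0,0,0],[1,0,0,0,0,0,0]]]'
python3 -m inch '[[[-1,0,0,0,0,0,0],[-1,0,0,0,0,0,0],[-1,0,0,0,0,0,0],[-1,0,0,0,0,0,0],[-1,0,0,0,0,0,0],[-1,0,0,0,0,0,0],[-1,0,0,0,0,0,0]]]' 40
```

```text
time: 6.3
eef_pos: [0.5153, -0.0021, 0.007]
orientation: [-0.0, 0.926, -0.379, 0.0]
wrist_force: [0.4, -1.0, 0.5]
width: 0.0856
grip_force: 0.0
time: 7.0
eef_pos: [0.5159, -0.0019, 0.007]
orientation: [-0.0, 0.926, -0.379, 0.001]
wrist_force: [2.2, 1.8, 1.2]
width: 0.0133
grip_force: 44.6
```

```bash
python3 -m inch '[[[-1,0,0,0,0,0,-6],[-1,0,0,0,0,0,-6],[-1,0,0,0,0,0,-6],[-1,0,0,0,0,0,-6],[-1,0,0,0,0,0,-6],[-1,0,0,0,0,0,-4],[-1,0,0,0,0,0,-2],[-1,0,0,0,0,0,0],[-1,0,0,0,0,0,0],[-1,0,0,0,0,0,0]]]'
python3 - <<'E'
from rig import status
from h import Ro
s=status.sense();q=s['orientation'];M=Ro.from_quat([q[1],q[2],q[3],q[0]]).as_matrix()
import numpy as np;print(np.degrees(np.arctan2(M[1,0],M[0,0])),s['torque'],s['wrist_force'],s['qpos'])
E
```

```text
time: 8.0
eef_pos: [0.516, -0.0021, 0.007]
orientation: [-0.0, 0.997, -0.076, 0.001]
wrist_force: [4.5, 1.6, 0.6]
width: 0.0135
grip_force: 52.2
-8.666606112555405 [ 0.55575415 -1.01922408 -1.15663968] [4.45962582 1.62901954 0.57377808] [ 0.37676856  0.35484211 -0.52460206  1.92851729  0.22124723  0.91284451
 -1.97882165]
```

```bash
python3 -m inch '[[[1,0,0,0,0,0,0],[1,0,0,0,0,0,0],[1,0,0,0,0,0,0],[1,0,0,0,0,0,0],[1,0,0,0,0,0,0],[1,0,0,0,0,0,0],[1,0,0,-0.04,0,0,0],[1,0,0,-0.04,0,0,0],[1,0,0,-0.04,0,0,0],[1,0,0,-0.04,0,0,0],[1,0,0,0,0,0,0],[1,0,0,0,0,0,0]]]'
python3 - <<'E'
from h import *;import pickle
c=wrist('w4');pickle.dump(c,open('w4.pkl','wb'))
W=c['world_to_cam'];K=c['camera_matrix']
q=K@(W[:3,:3]@[.516,-.0022,.056]+W[:3,3]);u=q[:2]/q[2]
g=cv2.cvtColor(c['img'],6);x,y=u.astype(int);r=22
m=np.zeros_like(g);cv2.circle(m,(x,y),16,1,-1)
n,l,s,ce=cv2.connectedComponentsWithStats(((g>120)&(m>0)).astype(np.uint8))
print(u,[(s[i].tolist(),ce[i].round(1)) for i in range(1,n) if s[i,4]>5])
E
```

```text
time: 9.2
eef_pos: [0.5155, -0.0024, 0.1672]
orientation: [0.0, 0.997, -0.074, 0.001]
wrist_force: [-0.2, -0.2, -0.7]
width: 0.0855
grip_force: 0.0
[259.15456222 179.72885981] [([264, 183, 11, 12, 33], array([269. , 189.2])), ([257, 184, 3, 12, 33], array([258.1, 189.3])), ([245, 186, 8, 8, 20], array([249. , 189.8]))]
```

View pics/w4.png

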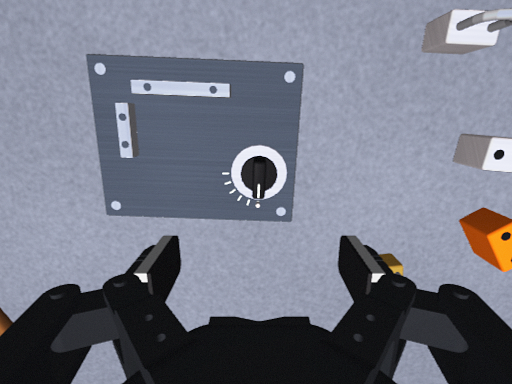

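The knob's white line, at (258,190), points at the pin at (258,206), so the knob is at zero. Next is the lock body.

```bash
python3 -m inch '[[[1,0,0,0,0,0,8.5],[1,0,0,0,0,0,8.5],[1,0,0,0,0,0,8.5],[1,0,0,0,0,0,8.5],[1,0,0,0,0,0,8.5],[1,0,0,0,0,0,8.5],[1,0,0,0,0,0,8.5],[1,0,0,0,0,0,8.5],[1,0,0,0,0,0,8.5],[1,0,0,0,0,0,8.5],[1,0,0,0,0,0,8.5],[1,0,0,0,0,0,1]]]'
python3 -m inch '[[[1,0.045,-0.008,0,0,0,0],[1,0.045,-0.009,0,0,0,0],[1,0.045,-0.008,0,0,0,0],[1,0.045,-0.009,0,0,0,0],[1,0.045,-0.008,0,0,0,0],[1,0.045,-0.008,0,0,0,0],[1,0,0,0,0,0,0],[1,0,0,0,0,0,0]]]'
cat > m2.py <<'E'
from h import *
import sys
from rig import status
c=wrist(sys.argv[1]);T=c['T'];print('pos',T[:3,3].round(4),'xang',np.degrees(np.arctan2(T[1,0],T[0,0])).round(2),'q7',status.sense()['qpos'][6].round(2))
g=cv2.cvtColor(c['img'],6);W=c['world_to_cam'];K=c['camera_matrix']
pr=np.array([[.506,-.2598,.05],[.4977,-.2948,.05]])
H=[]
for P in pr:
    q=K@(W[:3,:3]@P+W[:3,3]);u=q[:2]/q[2];x,y=u.astype(int)
    r=14;sub=g[y-r:y+r+1,x-r:x+r+1]
    n,l,s,ce=cv2.connectedComponentsWithStats((sub<90).astype(np.uint8))
    k=[i for i in range(1,n) if s[i,4]>20];k=min(k,key=lambda i:np.hypot(*(ce[i]-r)))
    H.append(ce[k]+[x-r,y-r]);print(u.round(1),H[-1].round(1),s[k])
H=np.array(H);np.save(sys.argv[1]+'.npy',H)
P=onz(c,H,.05);d=P[0]-P[1];print('holes',P.round(4),'len',np.hypot(*d[:2]).round(4),'centre',P.mean(0).round(4),'yaw',np.degrees(np.arctan2(-d[0],d[1])).round(2))
import pickle;pickle.dump(c,open(sys.argv[1]+'.pkl','wb'))
E
python3 m2.py l1
```

```text
time: 10.45
eef_pos: [0.5046, -0.0096, 0.1299]
orientation: [0.022, 0.857, -0.514, -0.035]
wrist_force: [-0.3, 0.6, -0.4]
width: 0.0854
grip_force: 0.0
time: 11.25
eef_pos: [0.6756, -0.2254, 0.1156]
orientation: [0.021, 0.856, -0.515, -0.036]
wrist_force: [-0.8, 0.3, -0.1]
width: 0.0852
grip_force: 0.0
pos [ 0.6756 -0.2254  0.1156] xang -62.09 q7 -2.17
[418.1 232.3] [418.4 234.3] [10 12 10 10 70]
[446.5 206.8] [446.6 209. ] [10 13 10  9 74]
holes [[ 0.5043 -0.2581  0.05  ]
 [ 0.496  -0.293   0.05  ]] len 0.0359 centre [ 0.5002 -0.2756  0.05  ] yaw -13.39
```

View pics/l1.png

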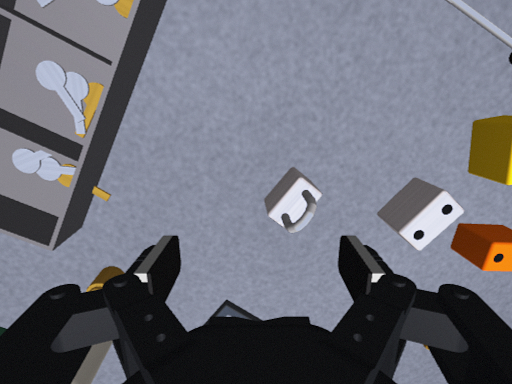

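The clockwise turn ran into the wrist limit: the turn stopped at −62° and the tool tilted. Nothing was touched; in the view the padlock at (293,205) and the lock body at (420,212) are both in place. I'll raise the arm and turn anticlockwise instead.

```bash
cat > rel.py <<'E'
# remaining move: args x y z yaw(deg of tool x, tool pointing down) -> tool-axis shift and turn
import sys;from h import *;from rig import status
s=status.sense();q=s['orientation'];R=Ro.from_quat([q[1],q[2],q[3],q[0]])
x,y,z,a=map(float,sys.argv[1:5]);a=np.radians(a)
X=[np.cos(a),np.sin(a),0];Z=[0,0,-1];G=Ro.from_matrix(np.c_[X,np.cross(Z,X),Z])
print('pos',s['eef_pos'].round(4),'q',s['qpos'].round(2),'F',s['wrist_force'].round(1),'w',s['width'].round(4),'t',s['time'])
print('turn deg',np.degrees((R.inv()*G).as_rotvec()).round(2))
d=np.array([x,y,z])-s['eef_pos'];print('shift now-axes',R.inv().apply(d).round(4),'goal-axes',G.inv().apply(d).round(4))
E
python3 -m inch '[[[1,0,0,-0.04,0,0,0],[1,0,0,-0.02,0,0,-8.5],[1,0,0,0,0,0,-8.5],[1,0,0,0,0,0,-8.5],[1,0,0,0,0,0,-8.5],[1,0,0,0,0,0,-8.5],[1,0,0,0,0,0,-8.5],[1,0,0,0,0,0,-8.5],[1,0,0,0,0,0,-8.5],[1,0,0,0,0,0,-8.5],[1,0,0,0,0,0,-8.5],[1,0,0,0,0,0,-8.5]]]'
python3 rel.py 0.501 -0.276 0.17 76.65
```

```text
time: 12.5
eef_pos: [0.6814, -0.2219, 0.1785]
orientation: [-0.011, 0.96, 0.276, -0.038]
wrist_force: [0.2, -0.4, 0.2]
width: 0.0855
grip_force: 0.0Traceback (most recent call last):
  File "rel.py", line 6, in <module>
    print('pos',s['eef_pos'].round(4),'q',s['qpos'].round(2),'F',s['wrist_force'].round(1),'w',s['width'].round(4),'t',s['time'])
                                                                                               ^^^^^^^^^^^^^^^^
AttributeError: 'float' object has no attribute 'round'
```

```bash
sed -i "s/s\['width'\].round(4)/round(s['width'],4)/" rel.py; python3 rel.py 0.501 -0.276 0.17 76.65
```

```text
pos [ 0.6814 -0.2219  0.1785] q [ 0.03  0.63  0.35  1.13 -0.18  1.48 -0.66] F [ 0.2 -0.4  0.2] w 0.0855 t 12.5
turn deg [ -3.8    2.66 -44.52]
shift now-axes [-0.1805 -0.0494  0.0226] goal-axes [-0.0943 -0.163   0.0085]
```

```bash
python3 -m inch '[[[1,0,0,0,-0.63,0.44,-7.4],[1,0,0,0,-0.63,0.44,-7.4],[1,0,0,0,-0.63,0.44,-7.4],[1,0,0,0,-0.63,0.44,-7.4],[1,0,0,0,-0.63,0.44,-7.4],[1,0,0,0,-0.63,0.44,-7.4],[1,-0.0236,-0.041,0.002,0,0,0],[1,-0.0236,-0.041,0.002,0,0,0],[1,-0.0236,-0.041,0.002,0,0,0],[1,-0.0236,-0.041,0.002,0,0,0],[1,0,0,0,0,0,0],[1,0,0,0,0,0,0]]]'
python3 m2.py l2; python3 rel.py 0.501 -0.276 0.17 76.65
```

```text
time: 13.7
eef_pos: [0.499, -0.275, 0.1709]
orientation: [0.001, 0.788, 0.616, 0.0]
wrist_force: [0.3, -0.7, 0.2]
width: 0.0853
grip_force: 0.0
pos [ 0.499  -0.275   0.1709] xang 76.09 q7 0.23
[262.8 164.2] [261.  163.1] [ 9  9  9  9 68]
[263.  195.7] [261.2 194.6] [ 8 10  9  9 60]
holes [[ 0.5044 -0.2581  0.05  ]
 [ 0.496  -0.2931  0.05  ]] len 0.036 centre [ 0.5002 -0.2756  0.05  ] yaw -13.45
pos [ 0.5002 -0.2745  0.1709] q [ 0.21  0.23  0.25  1.67 -0.06  1.24  0.23] F [-0.2  1.3 -0.2] w 0.0852 t 13.75
turn deg [ 0.06  0.04 -0.47]
shift now-axes [-0.0013  0.0011  0.0009] goal-axes [-0.0013  0.0011  0.0009]
```

```bash
python3 -m inch '[[[1,-0.001,0.001,0.03,0,0,-0.5],[1,0,0,0.03,0,0,0],[1,0,0,0.03,0,0,0],[1,0,0,0.01,0,0,0],[1,0,0,0,0,0,0],[1,0,0,0,0,0,0],[1,0,0,0,0,0,0]]]'
python3 rel.py 0.5002 -0.2756 -0.005 76.6
```

```text
time: 14.45
eef_pos: [0.5016, -0.2778, 0.0721]
orientation: [0.001, 0.785, 0.62, 0.0]
wrist_force: [0.1, 0.9, 0.5]
width: 0.0857
grip_force: 0.0
pos [ 0.5016 -0.2778  0.0721] q [ 0.23  0.33  0.24  1.77 -0.09  1.05  0.26] F [0.1 0.9 0.5] w 0.0857 t 14.45
turn deg [ 0.14  0.09 -0.03]
shift now-axes [ 0.0019 -0.0021  0.077 ] goal-axes [ 0.0018 -0.0019  0.0771]
```

```bash
python3 -m inch '[[[1,0.002,-0.002,0.03,0,0,0],[1,0,0,0.03,0,0,0],[1,0,0,0.017,0,0,0],[1,0,0,0,0,0,0],[1,0,0,0,0,0,0],[-1,0,0,0,0,0,0],[-1,0,0,0,0,0,0],[-1,0,0,0,0,0,0],[-1,0,0,0,0,0,0],[-1,0,0,0,0,0,0],[-1,0,0,0,0,0,0]]]' 80
python3 rel.py 0.5002 -0.2756 -0.005 76.6
```

```text
time: 15.55
eef_pos: [0.4997, -0.2756, -0.0056]
orientation: [0.001, 0.785, 0.619, -0.0]
wrist_force: [-1.3, -0.6, 6.3]
width: 0.0349
grip_force: 81.1
pos [ 0.4997 -0.2756 -0.0056] q [ 0.24  0.43  0.22  1.83 -0.11  0.9   0.28] F [-1.3 -0.6  6.3] w 0.0349 t 15.55
turn deg [ 0.1   0.09 -0.05]
shift now-axes [ 0.0001  0.0005 -0.0006] goal-axes [ 0.0001  0.0005 -0.0006]
```

```bash
python3 -m inch '[[[-1,0,0,-0.02,0,0,0],[-1,0,0,-0.03,0,0,0],[-1,0,0,-0.03,0,0,0],[-1,0,0,-0.03,0,0,0],[-1,0,0,0,0,0,-2.6],[-1,0,0,0,0,0,0],[-1,0,0,0,0,0,0]]]'
python3 rel.py 0.5888 0.0885 0.105 79.23
```

```text
time: 16.25
eef_pos: [0.4982, -0.2747, 0.1025]
orientation: [-0.0, 0.771, 0.637, -0.001]
wrist_force: [0.3, 1.0, -4.5]
width: 0.0349
grip_force: 80.8
pos [ 0.4982 -0.2747  0.1025] q [ 0.22  0.29  0.23  1.75 -0.07  1.11  0.29] F [ 0.3  1.  -4.5] w 0.0349 t 16.25
turn deg [-0.11  0.05 -0.15]
shift now-axes [ 0.3738  0.0202 -0.0029] goal-axes [ 0.3738  0.0212 -0.0025]
```

```bash
python3 -m inch '[[[-1,0.03,0.002,0,0,0,0],[-1,0.04,0.002,0,0,0,0],[-1,0.04,0.002,0,0,0,0],[-1,0.04,0.002,0,0,0,0],[-1,0.04,0.002,0,0,0,0],[-1,0.04,0.002,0,0,0,0],[-1,0.04,0.002,0,0,0,0],[-1,0.04,0.002,0,0,0,0],[-1,0.04,0.002,0,0,0,0],[-1,0.024,0.003,0,0,0,0],[-1,0,0,0,0,0,0],[-1,0,0,0,0,0,0]]]'
python3 rel.py 0.5888 0.0885 0.012 79.23
python3 - <<'E'
from h import *
wrist('s1')
E
```

```text
time: 17.45
eef_pos: [0.5892, 0.0883, 0.1016]
orientation: [-0.0, 0.771, 0.637, -0.002]
wrist_force: [-0.1, -1.1, -2.9]
width: 0.0348
grip_force: 80.8
pos [0.5892 0.0883 0.1016] q [-0.25  0.35  0.03  1.67 -0.01  1.13 -0.41] F [-0.1 -1.1 -2.9] w 0.0348 t 17.45
turn deg [-0.13  0.14 -0.07]
shift now-axes [ 0.0004 -0.0002  0.0896] goal-axes [ 0.0001 -0.0004  0.0896]
```

View pics/s1.png

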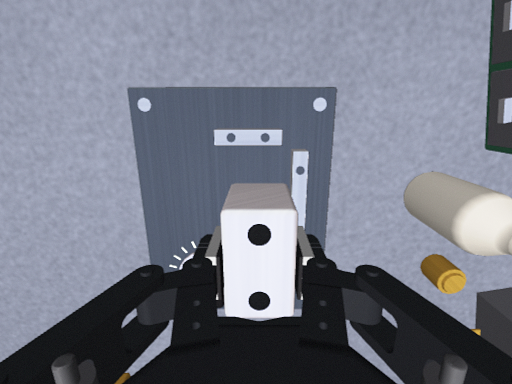

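The body hangs square in the grip. The short stop is ahead at (248,137), the long stop is to the right at (300,185), and the path is clear.

```bash
python3 -m inch '[[[-1,0,0,0.03,0.1,0.1,0],[-1,0,0,0.03,0,0,0],[-1,0,0,0.02,0,0,0],[-1,0,0,0.01,0,0,0],[-1,0,0,0,0,0,0],[-1,0,0,0,0,0,0]]]' >/dev/null
python3 rel.py 0.5888 0.0885 0.0064 79.23
```

```text
pos [0.5904 0.0878 0.0138] q [-0.24  0.45  0.02  1.73 -0.01  0.96 -0.4 ] F [ 0.1 -0.4 -3. ] w 0.0347 t 18.1
turn deg [-0.06 -0.04 -0.13]
shift now-axes [ 0.0004 -0.0017  0.0074] goal-axes [ 0.0004 -0.0017  0.0074]
```

```bash
python3 -m inch '[[[-1,0,-0.001,0.004,0,0,-0.1],[-1,0,0,0.002,0,0,0],[-1,0,0,0,0,0,0]]]'|egrep 'pos|wrist'
python3 -m inch '[[[-1,0,0,0.001,0,0,0],[-1,0,0,0,0,0,0]]]'|egrep 'pos|wrist'
python3 -m inch '[[[-1,0,0,0.001,0,0,0],[-1,0,0,0,0,0,0]]]'|egrep 'pos|wrist'; python3 rel.py 0.6028 0.0981 0.0064 79.23
```

```text
eef_pos: [0.5888, 0.0885, 0.0071]
wrist_force: [0.2, -1.0, -2.9]
eef_pos: [0.5893, 0.0886, 0.0065]
wrist_force: [-1.2, -0.4, 1.7]
eef_pos: [0.5899, 0.0888, 0.0065]
wrist_force: [-2.9, 0.1, 9.4]
pos [0.5899 0.0888 0.0065] q [-0.24  0.45  0.02  1.74 -0.01  0.95 -0.4 ] F [-2.9  0.1  9.4] w 0.0352 t 18.8
turn deg [ 0.01 -0.08  0.02]
shift now-axes [0.0116 0.011  0.0001] goal-axes [0.0116 0.011  0.0001]
```

```bash
python3 -m inch '[[[-1,0.005,0.005,-0.0004,0,0,0],[-1,0.004,0.004,0,0,0,0],[-1,0,0,0,0,0,0],[-1,0,0,0,0,0,0]]]'|egrep 'pos|wrist'
python3 -m inch '[[[-1,0.001,0.001,0,0,0,0],[-1,0,0,0,0,0,0]]]'|egrep 'pos|wrist'
python3 -m inch '[[[-1,0.001,0.001,0,0,0,0],[-1,0,0,0,0,0,0]]]'|egrep 'pos|wrist'; python3 rel.py 0.6028 0.0981 0.0064 79.23
```

```text
eef_pos: [0.6011, 0.0963, 0.0065]
wrist_force: [2.7, 1.6, 5.8]
eef_pos: [0.6015, 0.0965, 0.0065]
wrist_force: [-2.6, -0.6, 9.6]
eef_pos: [0.6026, 0.0971, 0.0065]
wrist_force: [-2.6, -1.7, 8.2]
pos [0.6026 0.0971 0.0065] q [-0.25  0.48  0.02  1.7  -0.01  0.96 -0.41] F [-2.6 -1.7  8.2] w 0.0346 t 19.6
turn deg [-0.01 -0.04  0.  ]
shift now-axes [ 0.001  -0.      0.0001] goal-axes [ 0.001  -0.      0.0001]
```

```bash
for i in 0; do :; done
python3 -m inch '[[[-1,0.001,0.001,0,0,0,0],[-1,0,0,0,0,0,0],[-1,0,0,0,0,0,0]]]'|egrep 'pos|wrist'
python3 -m inch '[[[-1,0.001,0.001,0,0,0,0],[-1,0,0,0,0,0,0],[-1,0,0,0,0,0,0]]]'|egrep 'pos|wrist'; python3 rel.py 0.6028 0.0981 0.0064 79.23
```

```text
eef_pos: [0.6032, 0.0974, 0.0065]
wrist_force: [-5.3, -3.0, 12.3]
eef_pos: [0.6032, 0.0975, 0.0065]
wrist_force: [-11.8, -4.4, 19.8]
pos [0.6032 0.0975 0.0065] q [-0.25  0.48  0.02  1.7  -0.01  0.97 -0.42] F [-11.8  -4.4  19.8] w 0.0351 t 20.2
turn deg [-0.21  0.08 -0.04]
shift now-axes [ 0.0005 -0.0005  0.0001] goal-axes [ 0.0005 -0.0005  0.0001]
```

```bash

python3 -m inch '[[[-1,0.0015,0.0005,-0.0005,0,0,0],[-1,0,0,0,0,0,0],[-1,0,0,0,0,0,0],[-1,0,0,0,0,0,0]]]'|egrep 'pos|wrist'; python3 rel.py 0.6028 0.0981 0.0064 79.23
python3 -m inch '[[[-1,0.001,0,-0.0005,0,0,0],[-1,0,0,0,0,0,0],[-1,0,0,0,0,0,0],[-1,0,0,0,0,0,0]]]'|egrep 'pos|wrist'; python3 rel.py 0.6028 0.0981 0.0064 79.23
```

```text
eef_pos: [0.6034, 0.0989, 0.0065]
wrist_force: [-12.3, -5.3, 16.7]
pos [0.6034 0.0989 0.0065] q [-0.25  0.49  0.02  1.69 -0.01  0.97 -0.42] F [-12.3  -5.3  16.7] w 0.0345 t 20.6
turn deg [-0.26  0.09 -0.04]
shift now-axes [-0.0009 -0.0005  0.0001] goal-axes [-0.0009 -0.0005  0.0001]
eef_pos: [0.6034, 0.0989, 0.0065]
wrist_force: [-11.2, -8.0, 12.5]
pos [0.6034 0.0989 0.0065] q [-0.25  0.49  0.02  1.69 -0.01  0.97 -0.42] F [-11.2  -8.   12.5] w 0.0348 t 21.0
turn deg [-0.29  0.16 -0.07]
shift now-axes [-0.0009 -0.0005  0.0001] goal-axes [-0.0009 -0.0005  0.0001]
```

```bash

python3 -m inch '[[[-1,0.0015,0.0005,0,0,0,0],[-1,0,0,0,0,0,0],[-1,0,0,0,0,0,0],[-1,0,0,0,0,0,0],[-1,0,0,0,0,0,0]]]'; python3 rel.py 0.6028 0.0981 0.0064 79.23
python3 - <<'E'
from h import *
c=wrist('f1');s=c['img'][110:370,150:370];cv2.imwrite('pics/f1c.png',cv2.resize(s,None,fx=2.2,fy=2.2,interpolation=2))
E
```

```text
time: 21.5
eef_pos: [0.6034, 0.0989, 0.0065]
orientation: [-0.001, 0.771, 0.637, -0.004]
wrist_force: [-15.6, -11.4, 17.2]
width: 0.0346
grip_force: 83.4
pos [0.6034 0.0989 0.0065] q [-0.25  0.49  0.02  1.69 -0.01  0.97 -0.42] F [-15.6 -11.4  17.2] w 0.0346 t 21.5
turn deg [-0.37  0.27 -0.11]
shift now-axes [-0.0009 -0.0004  0.0001] goal-axes [-0.0009 -0.0004  0.0001]
```

View pics/f1c.png

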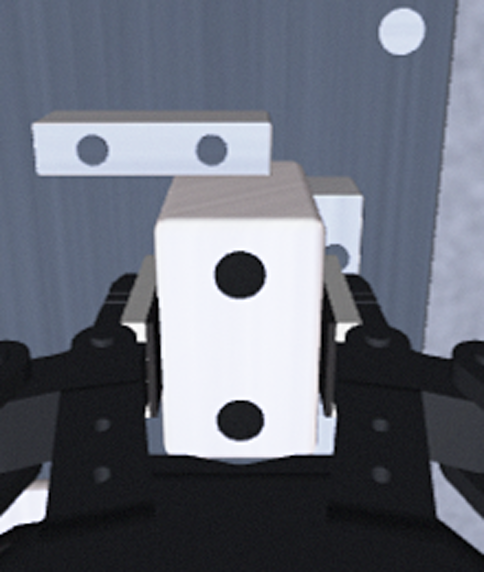

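In the crop the body's end is against the short stop and its side is along the long stop. The measured pose is within 1 mm of the seat, and it did not move while both side forces rose to 13–14 N, so I'm handing in.

```bash
python3 -m inch '[[[-1,0,0,0,0,0,0],[-1,0,0,0,0,0,0],[-1,0,0,0,0,0,0],[-1,0,0,0,0,0,0]]]'|grep wrist; python3 -c "from rig import env;print(env.finish_job())"
```

```text
wrist_force: [-16.1, -10.6, 17.5]
the job is handed in; nothing more can be done
None
```

I turned the knob back to its zero stop and handed the job in with the lock body still gripped upright in the jig's corner, pressing each stop with about 13 N by the wrist force reading; the judge's result was not shown.

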